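# Hold the mill's bayonet lid halfway for an interlock test

## Robot

A 6-joint arm with a two-finger parallel gripper is mounted at the origin on the work surface. World frame = base frame: x ahead of the robot, y to its left, z up, the work surface at z = 0. Lengths are in mm, angles in rad, forces in N, time in s.
With the tool pointing down it reaches from about 350 to 975 mm from the base axis. Payload 7.1 kg.
Tool frame: the origin (TCP) lies midway between the tips of the shut fingers; the grasp point (between the pads) lies 19 mm behind it (ctrl.pinch_z is the distance from the TCP to the grasp point, in mm); z points along the fingers, y is the direction in which the jaws open and shut (so a half turn about z gives the same grasp; the last joint's range is limited). The gripper opens to 88 mm and grips with 3 to 60 N. Pads are 20 mm wide; open, the fingers measure 115 mm over their backs; the gripper's body (75 mm by 178 mm) begins 61 mm behind the grasp point.
Start: joints at [-0.019, 0.423, 1.63, -0, 1.089, -0.019], TCP at [624.984, 0.026, 222.675] pointing down, gripper open.
Joint ranges: [-3, 3], [-0.9, 2.11], [0.09, 2.58], [-1.31, 4.45], [0.11, 2.69], [-2.54, 2.54]. Speed limits (rad/s): [2.39, 2.39, 3.01, 3.14, 3.14, 3.14].

## Interface

Orientations are given as a rotation vector (axis times angle).
In Python, from workcell import ctrl gives the robot as it stands.
- The arm moves only by the tool jog_arm, never from a script. Its arguments are lists of equal length, an entry for each row: "xyz": the shift along the world's x, y, z in mm, a list of three; "yaw": the turn about the world's z in degrees. A call has 1 to 20 rows; each row shifts and turns the pose as measured when the row begins; what a row does not reach is not made up. A row lasts 1/12 s, in which the tool goes at most 41.7 mm and 7.16 degrees, less where a joint would pass 70% of its speed; a pose out of reach is approached as far as the arm can. A call with a gripper value outside its range is refused whole. "gripper" is the closure, from 0 (fully open) to 1 (shut), set as the call begins (left out, the last holds). The fingers move at their own pace and stop on an object; the grip force is fixed at half the most. Time passes only in rows, so rows that do not move let the fingers close. It gives the time, the measured TCP pose, the force and the opening at its end, in the units of the state.
- ctrl.get_obs(): the state, without advancing time (a new reading comes with each control period).
- ctrl.get_image(name): name is "scene" or "side" or "wrist"; returns a dict with "img" (420x560x3 uint8, blue, green, red), "K" (3x3 intrinsics, pixels), "R" (3x3) and "t" (3): a world point X has camera coordinates R X + t. Camera axes: x right, y down, z forward; pixel columns grow to the right and rows downward; lengths in mm; the calibration is good to about 2 mm. A picture is of the moment at which its call begins. There is no depth.
- ctrl.close_job(): hands the job in, once; it reports no verdict.
Trained networks look in a picture, given as the dict that the camera call returned (one of the last four; its "shot" number tells which), for a name from the list of things; names that differ only in an ending like _2 or _b are one class to them, and where a whole thing is asked for, a point or a joint stands for the part that bears it (a point fixed in the world has none). Each returns a list of dicts, best first, with "confidence" (0 to 1); they miss things now and then, are a little off and sometimes report something else, mostly with a low value. They report only what shows in the picture. A call takes as long as a camera call. They do not tell look-alikes from the thing itself.
- ctrl.find_in(picture, thing): "centre" ([column, row] as shares, 0 to 1, of the picture: columns of its width, rows of its height, amid what is visible of it).
- ctrl.regions_of(picture, thing): "region" (420x560 bool, what is visible of it) and "centre" ([column, row] as shares, 0 to 1, of the picture: columns of its width, rows of its height, amid what is visible of it).
- ctrl.pinpoint(picture, thing): "centre" ([column, row] as shares, 0 to 1, of the picture: columns of its width, rows of its height: a listed point, or the origin of a listed thing).
The state is a dict: "t": time; "qpos": joint angles; "qvel": joint speeds; "joint_torque": joint torques, N m; "ee_pos": TCP position; "orientation": TCP orientation; "ft_force": force on the tool from outside, world axes, zero at the start; "moment": the same for the moment, N m; "width": finger opening in mm.
Only numpy, scipy, OpenCV 4.12 (cv2) and the standard library are available. Lean on these libraries where they do the work, as an engineer would, in place of code of your own. Each camera call takes 0.05 s, during which the arm holds its last target.

## Task

To test the interlock return spring of this second-hand sample mill, pick up its loose bayonet lid, lower it into the chamber collar with its two lugs going down through the two gaps until it sits fully home, then twist it clockwise (seen from above) against the spring until its grip bar points at the round marks, halfway to the lock. Do not turn it on to the lock catch at any time, leave the other things where they stand, and finish still gripping the lid at halfway: do not let go.

Things in the scene. Friction and masses are not known exactly. Their poses are not given: they have to be found in the camera images.
- lid: Loose aluminium lid, 105-205 g, right way up. Origin: centre of its underside, z up its axis. Plug 54 mm diameter, z 0-18 mm, with two lugs at its foot along +x and -x (12 mm wide, 8 mm high, reaching 36 mm from the axis); disc 86 mm diameter, z 18-26; black grip bar 76 mm long along x, 20 mm thick in y, z 26-60. Half-turn symmetric.
- mill: Fixed white box, 250 x 200 mm, deck 88 mm high (grey vent behind the collar: 98 mm). Origin under the chamber axis, x as mill_seat. Steel collar on the deck: outer diameter 100 mm, top at 123 mm. Its lip is 7.5 mm thick, opening 59 mm diameter, with two entry gaps 18 mm wide along +x and -x, reaching 39 mm from the axis. Stops prevent anticlockwise twist; lugs have 2.5 mm vertical play.
- mill_seat (a point): Where the lid's origin lies when fully home (disc resting on the collar): on the chamber axis, 105 mm above the table, z up, x through the two entry gaps. Lid enters with its x along this x, either way round, then turns clockwise from above; the lock clicks at 90 degrees.
- half_mark (a point): One of the two round dark dots on the mill's deck, 66 mm from the axis, 45 degrees clockwise from an entry gap (the other dot is opposite): the grip bar points at them at halfway. Bar-shaped marks show entry (0 degrees), squares show lock (90).
- follower (a joint): Angle (rad) of the sprung ring under the lip that the lugs push round: 0 at rest, growing clockwise. The lid turns freely for about 0.12 rad before its lugs meet the ring, so lid twist is about this value plus 0.12. Its spring turns a released lid back; about 0.07 N m at rest, 0.15 N m at halfway.
- catch (a joint): How far (m) the sprung lock catch under the lip is pressed down: 0 untouched. A lug begins to press it at about 62 degrees of lid twist, needing about 3 N, and rides over it by about 5 mm before the click at 90 degrees.
- jar: Bystander: closed amber jar, 66 mm diameter, 100 mm high; origin under its centre.
- beaker: Bystander: clear open cup, 72 mm diameter at the rim, 90 mm high; origin under its centre.
- tip_box: Bystander: grey box 85 x 120 x 55 mm; origin under its centre.
- screwdriver: Bystander: screwdriver lying on the table along its own x; origin on the underside near its middle.
There are look-alikes about, which are no part of the job. What is shaped like the lid but purple, red or turquoise is not meant.

How it is judged (in metres and radians):
On the way:
1. the lid sits fully home, lugs down through the gaps, not yet twisted (z of lid in the frame of mill_seat between -0.004 and 0.004 m and horizontal distance between lid and mill_seat below 0.005 m and angle between lid's own z axis and vertical below 0.1 rad and angle between the x axis of lid and the x axis of mill_seat, either way round below 0.25 rad), for 0.1 s.
At the end, for the whole second after the job is handed in: The lid sits home in the collar (within 5 mm of the axis, 4 mm in height, upright within 0.1 rad), twisted clockwise 45 degrees from entry (35 to 55), with the sprung ring turned by its lugs and the catch not pressed, held still there by the fingers (over 1 N of contact) (z of lid in the frame of mill_seat between -0.004 and 0.004 m and horizontal distance between lid and mill_seat below 0.005 m and angle between lid's own z axis and vertical below 0.1 rad and angle between the x axis of lid and the x axis of mill_seat, either way round between 0.61 and 0.96 rad and value of joint follower above 0.4 rad and value of joint catch below 0.0015 m and contact force between the fingers and lid above 1 N and angular speed of lid below 0.15 rad/s and linear speed of lid below 0.03 m/s); the arm keeps its last pose, push and grip.
It fails at once if the lock catch is pressed (over 1.5 mm) (value of joint catch above 0.0015 m).
It fails at once if the jar is shoved (over 25 mm) or tipped (distance of jar from where it was at the start of the episode above 0.025 m or angle between jar's own z axis and vertical above 0.35 rad).
It fails at once if the beaker is shoved (over 25 mm) or tipped (distance of beaker from where it was at the start of the episode above 0.025 m or angle between beaker's own z axis and vertical above 0.35 rad).
It fails at once if the tip_box is shoved (over 25 mm) or tipped (distance of tip_box from where it was at the start of the episode above 0.025 m or angle between tip_box's own z axis and vertical above 0.35 rad).
It fails at once if the screwdriver is shoved (over 25 mm) or tipped (distance of screwdriver from where it was at the start of the episode above 0.025 m).
It also fails if it takes over 42 s, if anything falls off the work surface, if the arm or the gripper's body presses on something with over 40 N, if the wrist force passes 120 N, or if a joint passes its speed limit or range.

## Working session

There is one attempt and no reset: what is moved stays moved. The work goes in short steps, Python scripts to look and compute and a tool call to move; the robot and the scene stay as the last step left them, time stands still between calls to the robot, and variables do not carry over. Pictures are saved under pics/ and viewed, and the job is handed in when it is done.

Besides the shell and the picture viewer there is one more tool, called after "Emit:" as name(argument=value, ...) on one line, values as JSON. jog_arm: Moves the arm, as the interface text tells. Its arguments: {"type":"object","properties":{"xyz":{"type":"array","items":{"type":"array","items":{"type":"number"}}},"yaw":{"type":"array","items":{"type":"number"}},"gripper":{"type":"number"}},"required":["xyz","yaw"]}

```bash
mkdir -p pics; ls; cat > h.py <<'E'
import numpy as np, cv2, pickle
from workcell import ctrl
def ray(p,uv):
    K,R,t=[np.array(p[k],float) for k in("K","R","t")]; t=t.ravel()
    d=R.T@np.linalg.inv(K)@np.array([uv[0],uv[1],1.]); return -R.T@t,d
def atz(p,uv,z):
    c,d=ray(p,uv); return c+d*(z-c[2])/d[2]
def proj(p,X):
    K,R,t=[np.array(p[k],float) for k in("K","R","t")]
    X=np.atleast_2d(X); c=X@R.T+t.ravel(); u=c@K.T; return u[:,:2]/u[:,2:]
def tri(a,ua,b,ub):
    c1,d1=ray(a,ua);c2,d2=ray(b,ub);A=np.stack([d1,-d2],1);s=np.linalg.lstsq(A,c2-c1,rcond=None)[0]
    P,Q=c1+s[0]*d1,c2+s[1]*d2; return (P+Q)/2,np.linalg.norm(P-Q)
def px(c): return np.array(c)*[560,420]
E
python3 - <<'E'
from h import *
P={}
for n in("scene","side","wrist"):
    p=ctrl.get_image(n);P[n]=p
    cv2.imwrite(f"pics/{n}0.png",p["img"])
    for th in("lid","mill","mill_seat","half_mark","jar","beaker","tip_box","screwdriver"):
        try:
            r=ctrl.pinpoint(p,th); print(n,th,[(px(x["centre"]).round(1).tolist(),round(x["confidence"],2)) for x in r[:4]])
        except Exception as e: print(n,th,e)
pickle.dump(P,open("P0.pkl","wb"))
o=ctrl.get_obs();print(o["t"],o["orientation"],o["ee_pos"])
E
```

```text
pics
scene lid [([352.6, 267.3], 0.88), ([322.9, 236.5], 0.84), ([379.4, 311.7], 0.83), ([296.4, 264.6], 0.67)]
scene mill [([236.4, 184.5], 0.85)]
scene mill_seat [([234.6, 164.5], 0.88)]
scene half_mark [([215.1, 165.3], 0.72), ([313.9, 340.9], 0.64)]
scene jar [([257.4, 296.5], 0.81)]
scene beaker [([414.9, 339.5], 0.75)]
scene tip_box [([313.5, 337.6], 0.88)]
scene screwdriver [([198.3, 147.2], 0.66)]
side lid [([245.3, 215.8], 0.84), ([245.5, 189.7], 0.7), ([200.7, 211.4], 0.69), ([284.6, 200.6], 0.62)]
side mill [([308.4, 286.1], 0.64)]
side mill_seat [([307.3, 260.3], 0.58)]
side half_mark [([332.4, 279.1], 0.95)]
side jar [([324.5, 189.5], 0.74)]
side beaker [([238.5, 149.9], 0.8), ([339.3, 375.4], 0.21)]
side tip_box [([302.4, 165.3], 0.68), ([240.5, 146.7], 0.23)]
side screwdriver [([343.8, 371.4], 0.75), ([330.9, 278.9], 0.5)]
wrist lid [([114.1, 84.0], 0.96), ([239.5, 61.9], 0.76)]
wrist mill []
wrist mill_seat []
wrist half_mark []
wrist jar [([400.6, 54.1], 0.84)]
wrist beaker []
wrist tip_box []
wrist screwdriver []
1.35 [-2.22138480e+00 -2.22144293e+00  5.50264901e-05] [6.24966983e+02 3.37462291e-02 2.22666286e+02]
```

View pics/scene0.png

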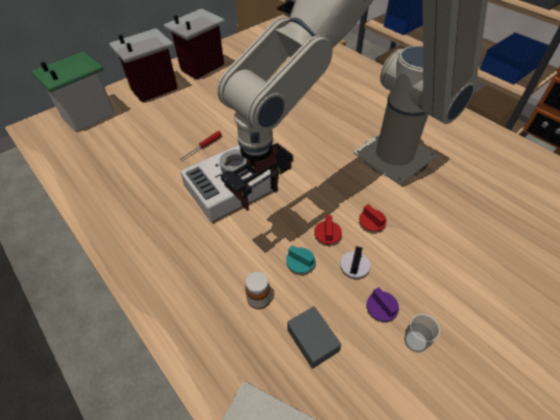

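View pics/side0.png

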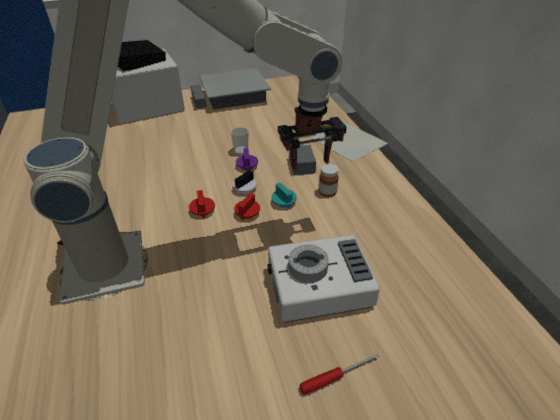

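View pics/wrist0.png

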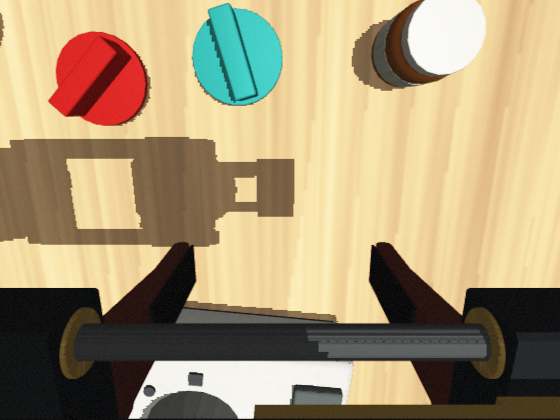

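Candidates for the lid, by scene pixels: red (328,232), red (372,217), turquoise (300,260), purple (382,305), silver with a black bar (356,263). Only the last fits the description, aluminium with a black bar. Side view shows it at about (245,184). I'll confirm it in a crop and measure.

```bash
python3 - <<'E'
from h import *
P=pickle.load(open("P0.pkl","rb")); S,D=P["scene"],P["side"]
a=cv2.resize(S["img"][220:310,290:430],None,fx=4,fy=4,interpolation=cv2.INTER_CUBIC)
b=cv2.resize(D["img"][150:230,180:320],None,fx=4,fy=4,interpolation=cv2.INTER_CUBIC)
b=cv2.copyMakeBorder(b,0,a.shape[0]-b.shape[0],0,0,cv2.BORDER_CONSTANT)
cv2.imwrite("pics/lidcrop.png",np.vstack([a[:300],b[:300]]))
a=cv2.resize(S["img"][130:220,170:310],None,fx=4,fy=4,interpolation=cv2.INTER_CUBIC)
b=cv2.resize(D["img"][230:320,255:395],None,fx=4,fy=4,interpolation=cv2.INTER_CUBIC)
cv2.imwrite("pics/millcrop_s.png",a);cv2.imwrite("pics/millcrop_d.png",b)
print("lid",tri(S,(352.6,267.3),D,(245.5,189.7)), atz(S,(352.6,267.3),0),atz(D,(245.5,189.7),0))
print("seat",tri(S,(234.6,164.5),D,(307.3,260.3)),atz(S,(234.6,164.5),105),atz(D,(307.3,260.3),105))
print("mill",tri(S,(236.4,184.5),D,(308.4,286.1)))
print("half",atz(S,(215.1,165.3),88),atz(D,(332.4,279.1),88))
for n,u in dict(jar=((257.4,296.5),(324.5,189.5)),beaker=((414.9,339.5),(238.5,149.9)),tip=((313.5,337.6),(302.4,165.3)),scr=((198.3,147.2),(343.8,371.4))).items(): print(n,tri(S,u[0],D,u[1]))
print("red/teal/purple", [atz(S,u,0).round() for u in((322.9,236.5),(379.4,311.7),(296.4,264.6),(372,222))])
E
```

```text
lid (array([474.29663573, 229.30040044,  -1.75168881]), np.float64(1.8271393082096279)) [474.31919832 230.15637207   0.        ] [474.57624797 226.28271941   0.        ]
seat (array([ 532.99979012, -250.21581402,  107.40188204]), np.float64(5.074800761876325)) [ 534.04772463 -253.36182638  105.        ] [ 531.64452759 -246.85557455  105.        ]
mill (array([ 535.85003814, -255.29095296,    9.7250764 ]), np.float64(1.2894357678371893))
half [ 575.89675205 -308.72399937   88.        ] [ 575.7213143  -310.96480673   88.        ]
jar (array([741.72827919, 127.36765748,   9.57760157]), np.float64(11.99317273068533))
beaker (array([510.73535113, 483.97318042,   2.67842561]), np.float64(7.326168917383665))
tip (array([712.63835186, 307.05663502,   3.43635554]), np.float64(8.775619833763027))
scr (array([ 528.29162202, -506.98383899,    8.81274902]), np.float64(0.9315985063060563))
red/teal/purple [array([462.,  94.,   0.]), array([523., 373.,   0.]), array([593., 115.,   0.]), array([303., 156.,   0.])]
```

View pics/lidcrop.png

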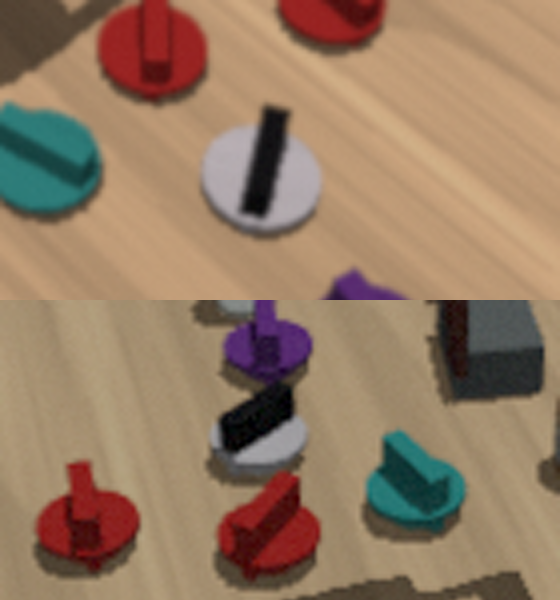

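View pics/millcrop_d.png

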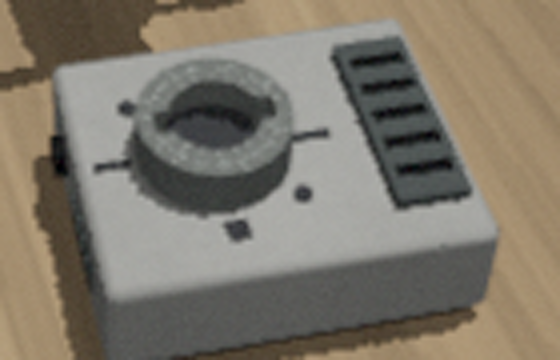

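The crop confirms it: silver disc and black bar at scene (355,263), distinct from the red, turquoise and purple ones. Next I'll measure the bar's direction, mark lines and mill yaw.

```bash
python3 - <<'E'
from h import *
P=pickle.load(open("P0.pkl","rb")); S,D=P["scene"],P["side"]
f=lambda v:np.round(v,1)
# bar top from dark pixels in scene crop
g=S["img"].max(2)[235:285,335:380]; m=(g<45).astype(np.uint8)
n,l,st,ce=cv2.connectedComponentsWithStats(m); i=1+st[1:,4].argmax(); 
ys,xs=np.where(l==i); print(st[i],ce[i]+[335,235])
u=np.array([[274/4+290,107/4+220],[255/4+290,215/4+220]])
q=[atz(S,x,60) for x in u]; d=q[1]-q[0]; print("bar scene",f(q),np.hypot(*d[:2]),np.degrees(np.arctan2(d[1],d[0])))
# marks in side crop
for nm,(x,y) in dict(barL=(112,167),barR=(312,133),dotA=(303,193),dotB=(127,107),sq=(237,230)).items():
    w=atz(D,(x/4+255,y/4+230),88); print(nm,f(w))
E
```

```text
[ 16  13  10  26 139] [355.92805755 260.43884892]
bar scene [[444.  214.4  60. ]
 [520.  265.8  60. ]] 91.76579535098516 34.07767179895
barL [ 464.9 -250.7   88. ]
barR [ 597.7 -262.3   88. ]
dotA [ 572.8 -307.2   88. ]
dotB [ 490. -204.   88.]
sq [ 523.  -322.1   88. ]
```

Emit:
jog_arm(xyz=[[0,0,25],[-40,0,25],[-40,20,25],[-40,20,0],[-30,20,0],[0,20,0]], yaw=[0,0,0,0,0,0])

```text
t: 1.85
ee_pos: [483.6, 74.4, 291.9]
orientation: [-2.227, -2.214, 0.002]
ft_force: [0.2, -0.5, -0.1]
width: 87.8
```

Marks agree: the axis is near (531,-256) and the entry direction about -6°. Now a wrist look at the lid.

Emit:
jog_arm(xyz=[[-5,25,0],[-5,30,0],[0,20,0],[0,0,0],[0,0,0]], yaw=[0,0,0,0,0])

```text
t: 2.27
ee_pos: [470.4, 154.9, 294.3]
orientation: [2.224, 2.217, 0.004]
ft_force: [0.0, -0.0, -0.2]
width: 87.7
```

```bash
python3 - <<'E'
from h import *
p=ctrl.get_image("wrist");pickle.dump(p,open("P1.pkl","wb"));cv2.imwrite("pics/w1.png",p["img"])
print([(px(x["centre"]).round(1),x["confidence"],atz(p,px(x["centre"]),0).round(1)) for x in ctrl.pinpoint(p,"lid")])
print(ctrl.get_obs()["ee_pos"])
E
```

```text
[(array([363.8, 194. ]), 0.69, array([581.1, 117.1,   0. ])), (array([155.4, 165.9]), 0.65, array([306.8, 155.9,   0. ])), (array([268.7, 205.6]), 0.63, array([453.8, 101.5,   0. ])), (array([285.4, 107.6]), 0.62, array([476.4, 228.6,   0. ]))]
[470.71697763 153.98499392 294.14895337]
```

View pics/w1.png

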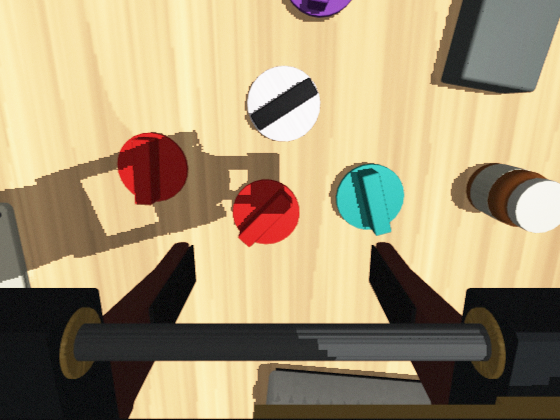

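Wrist view: silver lid at (284,103) with its black bar from (250,123) to (318,83). I'll fit the disc and bar.

```bash
cat > lidfit.py <<'E'
from h import *
from scipy.optimize import minimize
def model_masks(p,x,y,a,shape=(420,560),s=4):
    c,si=np.cos(a),np.sin(a); W=lambda v:np.c_[x+c*v[:,0]-si*v[:,1],y+si*v[:,0]+c*v[:,1],v[:,2]]
    th=np.linspace(0,2*np.pi,120)
    disc=np.concatenate([np.c_[43*np.cos(th),43*np.sin(th),0*th+z] for z in(18,26)])
    bar=np.array([[i,j,k] for i in(-38,38) for j in(-10,10) for k in(26,60)],float)
    out=[]
    for v in(disc,bar):
        h=cv2.convexHull(proj(p,W(v)).astype(np.float32))
        m=np.zeros(shape,np.uint8);cv2.fillPoly(m,[np.round(h*16).astype(np.int32)],255,cv2.LINE_AA,4);out.append(m/255.)
    return out
def fit(p,x0,y0,a0,white,black):
    def cost(v):
        d,b=model_masks(p,*v); d=np.clip(d-b,0,1)
        return ((d-white)**2).sum()+((b-black)**2).sum()
    r=minimize(cost,[x0,y0,a0],method="Nelder-Mead",options=dict(initial_simplex=[[x0,y0,a0],[x0+8,y0,a0],[x0,y0+8,a0],[x0,y0,a0+.2]],xatol=.02,fatol=.5,maxiter=300))
    return r
E
python3 - <<'E'
from lidfit import *
p=pickle.load(open("P1.pkl","rb"));im=p["img"].astype(int)
box=np.zeros((420,560),bool);box[60:146,240:326]=1
sat=im.max(2)-im.min(2)
white=((sat<25)&(im.min(2)>150)&box).astype(float);black=((im.max(2)<90)&box).astype(float)
print(white.sum(),black.sum())
r=fit(p,475,229,.55,white,black);print(r.x[:2],np.degrees(r.x[2]),r.fun)
d,b=model_masks(p,*r.x);v=p["img"].copy();
for m,c in((d,(0,255,0)),(b,(0,0,255))):
    cs,_=cv2.findContours((m>.5).astype(np.uint8),0,2);cv2.drawContours(v,cs,-1,c,1)
cv2.imwrite("pics/fit1.png",cv2.resize(v[50:160,220:350],None,fx=5,fy=5))
E
```

```text
2863.0 1271.0
[474.2284485  232.97522138] 33.56806842284805 447.06535947712416
```

View pics/fit1.png

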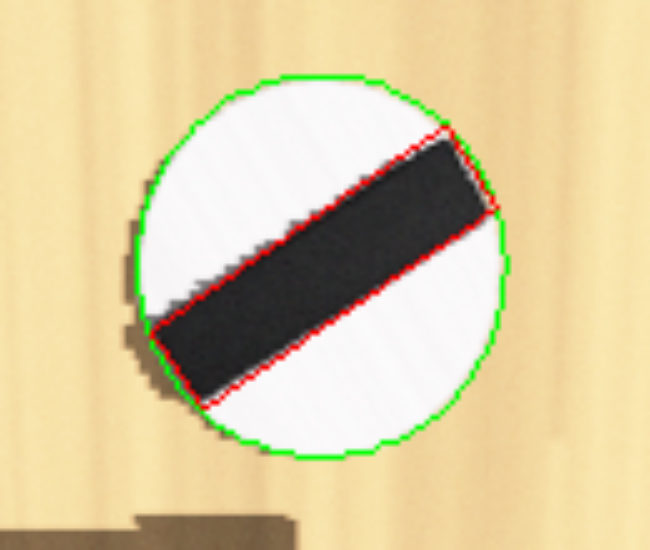

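Emit:
jog_arm(xyz=[[0,12,-25],[0,13,-25],[1,13,-25],[1,13,-25],[1,13,-25],[0,13,-25],[0,0,-15],[0,0,0],[0,0,0],[0,0,0]], yaw=[-7,-7,-7,-7,-7,-7,-7,-7,0,0])

```text
t: 3.2
ee_pos: [478.6, 222.0, 122.6]
orientation: [3.005, 0.866, 0.001]
ft_force: [0.7, -0.0, -0.4]
width: 87.9
```

```bash
python3 - <<'E'
from h import *
from scipy.spatial.transform import Rotation as Ro
p=ctrl.get_image("wrist");cv2.imwrite("pics/w2.png",p["img"]);pickle.dump(p,open("P2.pkl","wb"))
o=ctrl.get_obs();R=Ro.from_rotvec(o["orientation"]).as_matrix();print(o["ee_pos"],np.degrees(np.arctan2(R[1,1],R[0,1])),R[:,2],o["qpos"])
E
```

```text
[478.83610905 222.05117888 122.85645253] -57.85501696050498 [ 0.00548699 -0.01371027 -0.99989095] [ 0.42032423  0.42653718  1.91218043 -0.02050041  0.8035653   1.44433961]
```

View pics/w2.png

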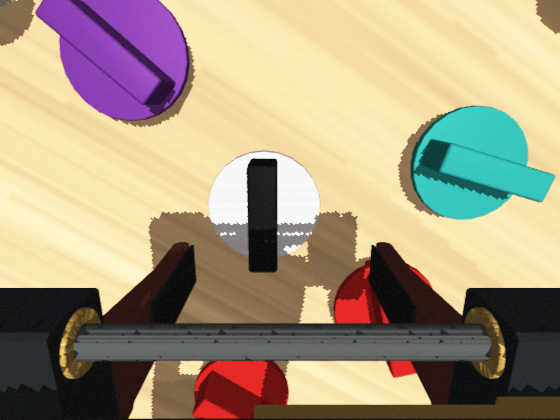

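```bash
python3 - <<'E'
from lidfit import *
p=pickle.load(open("P2.pkl","rb"));im=p["img"].astype(int)
box=np.zeros((420,560),bool);box[145:276,205:325]=1
sat=im.max(2)-im.min(2)
black=((im.max(2)<80)&box); 
white=((sat<30)&(im.min(2)>60)&box&~black)
print(white.sum(),black.sum())
r=fit(p,474,231,.58,white*1.,black*1.);print(r.x[:2],np.degrees(r.x[2]),r.fun)
d,b=model_masks(p,*r.x);v=p["img"].copy();
for m,c in((d,(0,255,0)),(b,(0,0,255))):
    cs,_=cv2.findContours((m>.5).astype(np.uint8),0,2);cv2.drawContours(v,cs,-1,c,1)
cv2.imwrite("pics/fit2.png",cv2.resize(v[140:290,190:340],None,fx=4,fy=4))
o=ctrl.get_obs();print(o["ee_pos"])
E
```

```text
6556 3257
[472.59491563 232.04180163] 31.826530293619165 773.0544405997694
[478.83610905 222.05117888 122.85645253]
```

View pics/fit2.png

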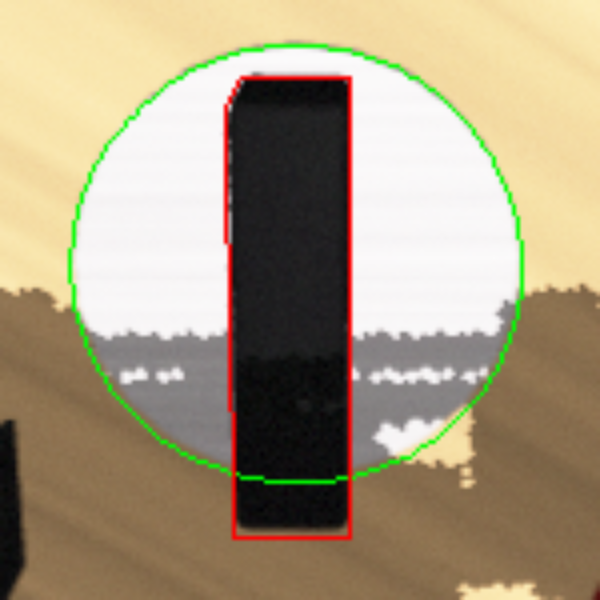

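Lid at about (473,232), yaw 32°, and the tool's yaw already fits. Next I'll centre over it and go down.

Emit:
jog_arm(xyz=[[-3,5,0],[-3,5,0],[0,0,0],[0,0,-20],[0,0,-20],[0,0,-15],[0,0,0],[0,0,0]], yaw=[0,0,0,0,0,0,0,0])

```text
t: 3.92
ee_pos: [476.4, 234.2, 72.1]
orientation: [3.002, 0.882, 0.022]
ft_force: [0.4, -0.1, -0.4]
width: 87.7
```

```bash
cat >> h.py <<'E'
def st(show=True):
    from scipy.spatial.transform import Rotation as Ro
    o=ctrl.get_obs();R=Ro.from_rotvec(o["orientation"]).as_matrix()
    if show: print("t",round(o["t"],2),"ee",np.round(o["ee_pos"],2),"yawY",round(np.degrees(np.arctan2(R[1,1],R[0,1])),2),"z",R[:,2].round(4),"F",np.round(o["ft_force"],1),"M",np.round(o["moment"],2),"w",round(o["width"],1),"q6",round(o["qpos"][5],2))
    return o,R
E
python3 -c "
from h import *
st()"
```

```text
t 3.92 ee [476.35 234.19  72.09] yawY -57.25 z [ 0.0169 -0.0083 -0.9998] F [ 0.4 -0.1 -0.4] M [0.03 0.02 0.01] w 87.7 q6 1.46
```

Emit:
jog_arm(xyz=[[-3,-2,-20],[0,0,-16],[0,0,-4],[0,0,0]], yaw=[0,0,0,0])

```text
t: 4.25
ee_pos: [476.2, 234.0, 35.7]
orientation: [3.002, 0.886, 0.033]
ft_force: [0.2, 0.4, 0.3]
width: 88.0
```

```bash
python3 -c "
from h import *
st()
p=ctrl.get_image('wrist');cv2.imwrite('pics/w3.png',p['img'])
st()"
```

```text
t 4.25 ee [476.18 234.    35.67] yawY -57.1 z [ 0.0238 -0.0051 -0.9997] F [0.2 0.4 0.3] M [0.04 0.11 0.05] w 88.0 q6 1.46
t 4.3 ee [476.47 234.14  36.09] yawY -57.11 z [ 0.0243 -0.0048 -0.9997] F [ 0.1 -0.3  0.7] M [-0.01  0.1  -0.  ] w 87.7 q6 1.46
```

View pics/w3.png

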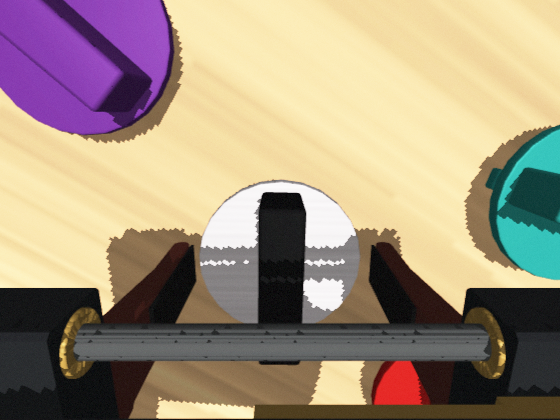

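Bar is centred laterally (col 282); I'm about 4 mm off along it. I'll correct, lower and grip.

Emit:
jog_arm(xyz=[[-5,-3,-6]], yaw=[0])

```text
t: 4.38
ee_pos: [473.6, 232.2, 31.8]
orientation: [3.002, 0.887, 0.041]
ft_force: [-0.2, 0.3, 0.6]
width: 87.7
```

```bash
python3 -c "
from h import *
st()
p=ctrl.get_image('wrist')
st()"
```

```text
t 4.38 ee [473.6  232.21  31.83] yawY -57.09 z [ 0.0284 -0.0029 -0.9996] F [-0.2  0.3  0.6] M [0.04 0.11 0.02] w 87.7 q6 1.46
t 4.43 ee [470.91 230.82  30.23] yawY -57.09 z [ 0.0247 -0.0047 -0.9997] F [-1.3 -0.7 -1.1] M [ 0.03  0.16 -0.04] w 88.0 q6 1.46
```

Emit:
jog_arm(xyz=[[2,1,0],[0,0,0],[0,0,0],[0,0,0],[0,0,0],[0,0,0]], yaw=[0,0,0,0,0,0], gripper=1)

```text
t: 4.93
ee_pos: [473.4, 231.9, 32.1]
orientation: [3.002, 0.887, 0.038]
ft_force: [-0.2, 0.6, -1.3]
width: 51.0
```

```bash
python3 -c "
from h import *
st()
p=ctrl.get_image('wrist')
st();cv2.imwrite('pics/w4.png',p['img'])"
```

```text
t 4.93 ee [473.38 231.94  32.06] yawY -57.1 z [ 0.0265 -0.0038 -0.9996] F [-0.2  0.6 -1.3] M [-0.01  0.08 -0.02] w 51.0 q6 1.46
t 4.98 ee [473.39 232.    32.07] yawY -57.09 z [ 0.0265 -0.0038 -0.9996] F [-1.2 -0.3  0.5] M [0.02 0.07 0.07] w 47.2 q6 1.46
```

View pics/w4.png

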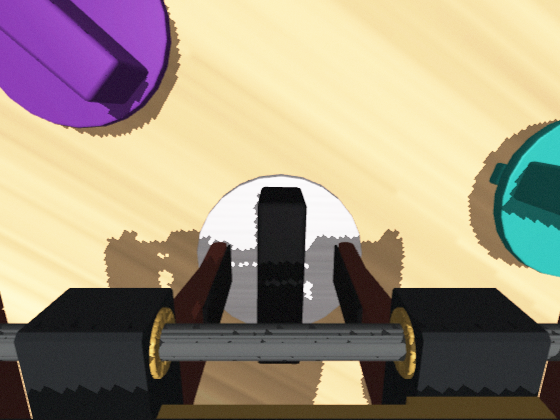

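The fingers are closing evenly around the bar (cols 231 to 335, bar at 258 to 305). They need more time.

Emit:
jog_arm(xyz=[[0,0,0],[0,0,0],[0,0,0],[0,0,0],[0,0,0],[0,0,0],[0,0,0]], yaw=[0,0,0,0,0,0,0])

```text
t: 5.57
ee_pos: [473.2, 232.3, 32.2]
orientation: [3.002, 0.887, 0.038]
ft_force: [0.8, 1.3, 1.2]
width: 20.0
```

```bash
python3 -c "
from h import *
st()
p=ctrl.get_image('wrist')
st();cv2.imwrite('pics/w5.png',p['img'])"
```

```text
t 5.57 ee [473.21 232.25  32.21] yawY -57.1 z [ 0.0262 -0.0036 -0.9997] F [0.8 1.3 1.2] M [ 0.05  0.17 -0.05] w 20.0 q6 1.46
t 5.62 ee [473.23 232.26  32.22] yawY -57.1 z [ 0.0262 -0.0036 -0.9997] F [1.  0.4 0.8] M [ 0.1   0.15 -0.01] w 19.9 q6 1.46
```

View pics/w5.png

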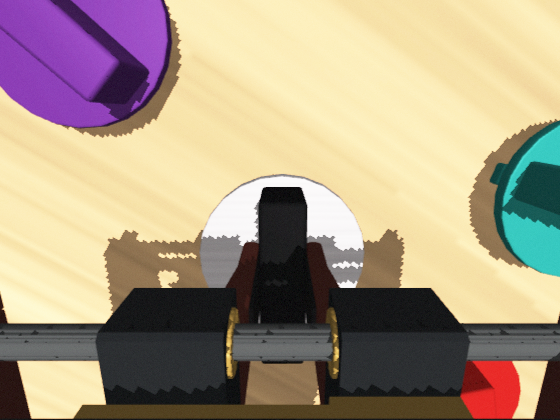

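Width 20 mm, so the lid is gripped. TCP z of 32.2 corresponds to the lid's underside on the table, so home is about 137.2. Lifting and checking.

Emit:
jog_arm(xyz=[[0,0,20],[0,0,35],[0,0,40],[0,0,40],[0,0,40],[0,0,40],[-3,-35,30],[-3,-40,10],[-3,-40,0],[-3,-40,0],[-3,-40,0],[-3,-40,0]], yaw=[0,0,0,0,0,0,-7,-7,-7,-7,-7,-5])

```text
t: 6.62
ee_pos: [450.6, -3.9, 294.4]
orientation: [3.118, -0.216, 0.031]
ft_force: [0.9, 0.6, -0.6]
width: 19.9
```

```bash
python3 -c "
from h import *
st()
p=ctrl.get_image('wrist')
st();cv2.imwrite('pics/w6.png',p['img'])"
```

```text
t 6.62 ee [450.64  -3.87 294.44] yawY -97.95 z [ 0.0185 -0.0172 -0.9997] F [ 0.9  0.6 -0.6] M [0.04 0.09 0.01] w 19.9 q6 1.69
t 6.67 ee [449.88  -9.94 294.31] yawY -98.41 z [ 0.0174 -0.021  -0.9996] F [-0.9 -3.2 -0.7] M [-0.04  0.17 -0.1 ] w 20.0 q6 1.69
```

View pics/w6.png

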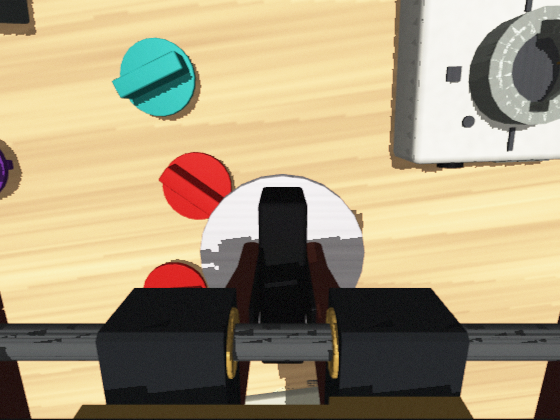

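Lid held (disc at (282,240), bar upright in view); mill appears at top right. Next I'll bring the mill into full view.

Emit:
jog_arm(xyz=[[0,-35,5],[0,-40,5],[0,-40,0],[0,-40,0],[0,-40,0],[0,-20,0],[0,0,0]], yaw=[0,0,0,0,0,0,0])

```text
t: 7.25
ee_pos: [445.6, -236.6, 303.9]
orientation: [3.111, -0.234, 0.029]
ft_force: [0.5, 0.2, -1.2]
width: 20.5
```

```bash
python3 -c "
from h import *
st()
p=ctrl.get_image('wrist')
p=ctrl.get_image('wrist')
st();cv2.imwrite('pics/w7.png',p['img']);pickle.dump(p,open('P7.pkl','wb'))
for th in ('mill_seat','half_mark','mill'):
  print(th,[(px(x['centre']).round(1),round(x['confidence'],2),atz(p,px(x['centre']),{'mill_seat':105,'half_mark':88,'mill':0}[th]).round(1)) for x in ctrl.pinpoint(p,th)])
"
```

```text
t 7.25 ee [ 445.55 -236.62  303.91] yawY -98.63 z [ 0.0169 -0.0228 -0.9996] F [ 0.5  0.2 -1.2] M [0.15 0.15 0.01] w 20.5 q6 1.22
t 7.35 ee [ 445.41 -233.61  303.63] yawY -98.55 z [ 0.0162 -0.021  -0.9996] F [-0.8  0.5 -0.1] M [0.1  0.09 0.02] w 19.6 q6 1.22
mill_seat [(array([291.3,  96.5]), 0.8, array([ 532. , -262.1,  105. ])), (array([332.9,  47.5]), 0.64, array([ 570.3, -307.8,  105. ]))]
half_mark [(array([330.8,  50.7]), 0.83, array([ 570.1, -308.3,   88. ]))]
mill [(array([284.3, 101.4]), 0.57, array([ 531.6, -257.8,    0. ]))]
```

View pics/w7.png

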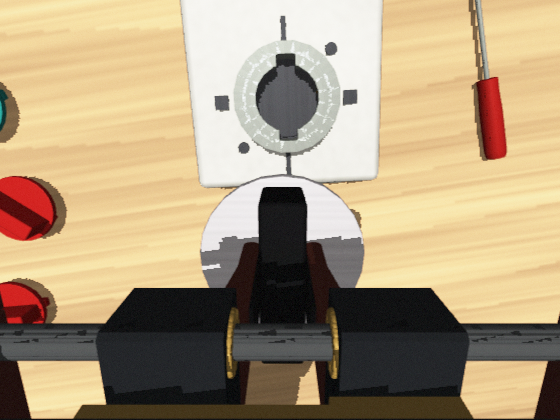

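Clear view: dots (331,48) and (244,148), squares (222,102) and (350,97), collar about (287,97). I'll fit the marks and the held lid in this same picture.

```bash
python3 - <<'E'
from h import *
from scipy.optimize import least_squares
p=pickle.load(open('P7.pkl','rb'));im=p["img"];g=im.max(2)
def blob(u,v,r=11,th=130):
    s=g[v-r:v+r+1,u-r:u+r+1]; m=(s<th).astype(np.uint8);n,l,stt,ce=cv2.connectedComponentsWithStats(m)
    i=1+stt[1:,4].argmax(); w=np.where(l==i,255.-s,0);ys,xs=np.mgrid[0:2*r+1,0:2*r+1]
    return np.array([(w*xs).sum()/w.sum()+u-r,(w*ys).sum()/w.sum()+v-r]),stt[i,4]
W={}
for n,u in dict(d1=(331,48),d2=(244,148),s1=(222,102),s2=(350,97)).items():
    c,a=blob(*u);W[n]=atz(p,c,88)[:2];print(n,c.round(1),a,W[n].round(2))
A=lambda d:np.degrees(np.arctan2(d[1],d[0]))
print("dots mid",(W['d1']+W['d2'])/2,"len",np.linalg.norm(W['d1']-W['d2']),"ang+45",A(W['d1']-W['d2'])+45)
print("sq mid",(W['s1']+W['s2'])/2,"len",np.linalg.norm(W['s1']-W['s2']),"ang+90",A(W['s2']-W['s1'])+90)
# held lid rim
o,R=st()
z=o["ee_pos"][2]-32.2+26
m=((im.min(2)>150)&(im.max(2).astype(int)-im.min(2)<40)).astype(np.uint8)
E
python3 - <<'E'
import cv2
im=cv2.imread('pics/w7.png')
cv2.imwrite('pics/w7c.png',cv2.resize(im[165:290,190:375],None,fx=4,fy=4,interpolation=cv2.INTER_NEAREST))
cv2.imwrite('pics/w7d.png',cv2.resize(im[5:190,180:385],None,fx=3,fy=3,interpolation=cv2.INTER_NEAREST))
E
```

```text
d1 [330.4  48.4] 122 [ 572.28 -308.19]
d2 [243.4 147.4] 91 [ 489.04 -204.92]
s1 [221.4 102.5] 190 [ 537.55 -190.78]
s2 [349.4  96.5] 194 [ 523.66 -322.34]
dots mid [ 530.65575249 -256.55424311] len 132.64528162786777 ang+45 -6.131486835083614
sq mid [ 530.60650296 -256.55822587] len 132.29053285038108 ang+90 -6.029715253391146
t 7.5 ee [ 445.83 -231.76  303.95] yawY -98.35 z [ 0.0167 -0.0211 -0.9996] F [-0.3  0.2 -1.9] M [ 0.09  0.11 -0.03] w 19.9 q6 1.22
```

View pics/w7c.png

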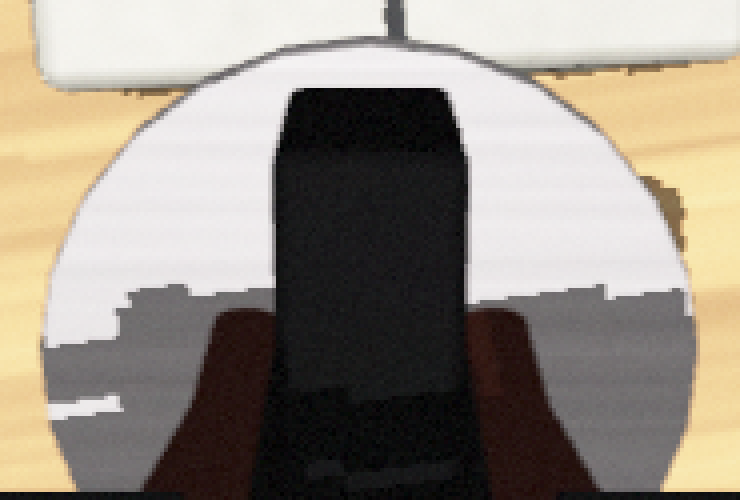

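View pics/w7d.png

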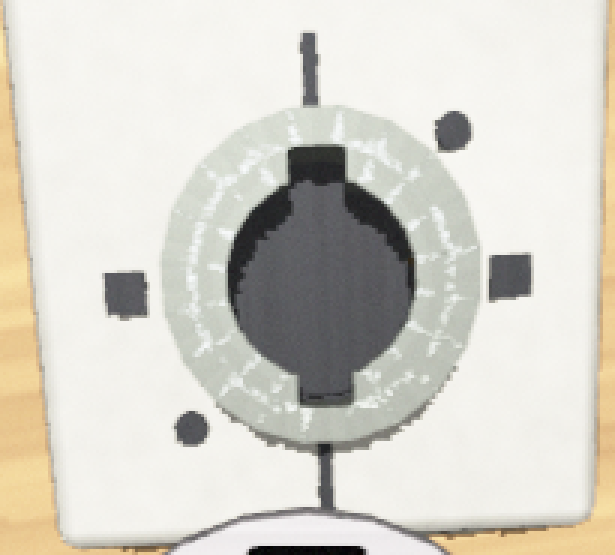

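Marks give the axis at (530.65,-256.55), entry yaw -6.1° (dot and square spans are 132.6 and 132.3, expected 132). Now the held lid's centre relative to the TCP.

```bash
python3 - <<'E'
from h import *
from scipy.optimize import least_squares
p=pickle.load(open('P7.pkl','rb'))
# z=26 rim points (inner edge of grey line / white edge), from the enlarged crop
pts=np.array([(43,352),(694,352),(60,245),(683,262),(140,128),(605,128),(240,70),(530,80),(375,46)])/4+[190,165]
for ee,nm in(((445.4,-233.6,303.6),"t7.35"),((445.5,-235,303.8),"t7.3")):
    th0=np.linspace(0,2*np.pi,721)
    def f(v,full=False):
        c=np.c_[v[0]+43*np.cos(th0),v[1]+43*np.sin(th0),0*th0+ee[2]-32.2+26+v[2]]
        q=proj(p,c); d=np.linalg.norm(q[None]-pts[:,None],axis=2).min(1); return d
    r=least_squares(lambda v:f(np.r_[v,0]),[ee[0],ee[1]],diff_step=1e-4); print(nm,r.x,r.x-ee[:2],f(np.r_[r.x,0]).round(2))
    r=least_squares(f,[ee[0],ee[1],0],diff_step=1e-3,x_scale=[1,1,1]); print(" freez",r.x,r.x[:2]-ee[:2],f(r.x).round(2))
# bar far end top edge z=60: corners crop
for c in((290,90),(450,90)): print(atz(p,np.array(c)/4+[190,165],303.6-32.2+60))
E
```

```text
t7.35 [ 445.91090538 -236.11271204] [ 0.51090538 -2.51271204] [1.45 1.38 0.32 0.69 0.46 1.19 0.41 0.39 0.61]
 freez [ 445.61384467 -236.15587633   -2.63389243] [ 0.21384467 -2.55587633] [0.21 0.35 0.45 0.18 0.66 1.26 0.52 0.29 0.94]
t7.3 [ 445.96353082 -236.10979593] [ 0.46353082 -1.10979593] [1.57 1.45 0.43 0.75 0.4  1.15 0.42 0.37 0.64]
 freez [ 445.64529331 -236.14006846   -2.2594783 ] [ 0.14529331 -1.14006846] [0.54 0.49 0.37 0.21 0.63 1.29 0.39 0.43 0.8 ]
[ 490.92201864 -234.26973708  331.4       ]
[ 488.4844988  -249.87215916  331.4       ]
```

Target TCP is about (530.5,-256), yaw -96.1°. I'll move over the collar and stop above it.

Emit:
jog_arm(xyz=[[30,-8,-10],[30,-8,-30],[25,-8,-35],[0,0,-30],[0,0,0]], yaw=[1,1,0,0,0])

```text
t: 7.92
ee_pos: [536.4, -248.9, 200.1]
orientation: [3.115, -0.154, 0.042]
ft_force: [-1.8, 1.3, -1.8]
width: 19.8
```

```bash
python3 -c "
from h import *
st()
p=ctrl.get_image('wrist')
st()
"
```

```text
t 7.92 ee [ 536.39 -248.91  200.08] yawY -95.69 z [ 0.026  -0.0237 -0.9994] F [-1.8  1.3 -1.8] M [0.11 0.21 0.02] w 19.8 q6 1.23
t 7.97 ee [ 537.76 -249.53  202.9 ] yawY -95.69 z [ 0.0294 -0.0251 -0.9993] F [ 0.  -0.2 -0.9] M [0.07 0.03 0.02] w 19.8 q6 1.23
```

Emit:
jog_arm(xyz=[[-7,-6,-20]], yaw=[-0.4])

```text
t: 8.05
ee_pos: [534.5, -255.2, 187.1]
orientation: [3.11, -0.161, 0.059]
ft_force: [1.1, -1.1, -1.0]
width: 20.0
```

```bash
python3 -c "
from h import *
st()
p=ctrl.get_image('side');cv2.imwrite('pics/d8.png',cv2.resize(p['img'][200:330,230:410],None,fx=4,fy=4,interpolation=cv2.INTER_CUBIC));pickle.dump(p,open('P8d.pkl','wb'))
st()
p=ctrl.get_image('scene');cv2.imwrite('pics/s8.png',cv2.resize(p['img'][100:230,150:330],None,fx=4,fy=4,interpolation=cv2.INTER_CUBIC));pickle.dump(p,open('P8s.pkl','wb'))
st()
"
```

```text
t 8.05 ee [ 534.53 -255.19  187.12] yawY -95.95 z [ 0.0362 -0.0283 -0.9989] F [ 1.1 -1.1 -1. ] M [ 0.06  0.07 -0.03] w 20.0 q6 1.22
t 8.1 ee [ 529.52 -254.42  181.42] yawY -96.0 z [ 0.0272 -0.0246 -0.9993] F [-2.9  0.5 -5. ] M [0.16 0.25 0.02] w 19.7 q6 1.22
t 8.15 ee [ 529.14 -254.2   182.34] yawY -96.04 z [ 0.0259 -0.0238 -0.9994] F [-0.   0.2 -1.6] M [ 0.11  0.09 -0.  ] w 19.8 q6 1.22
```

View pics/d8.png

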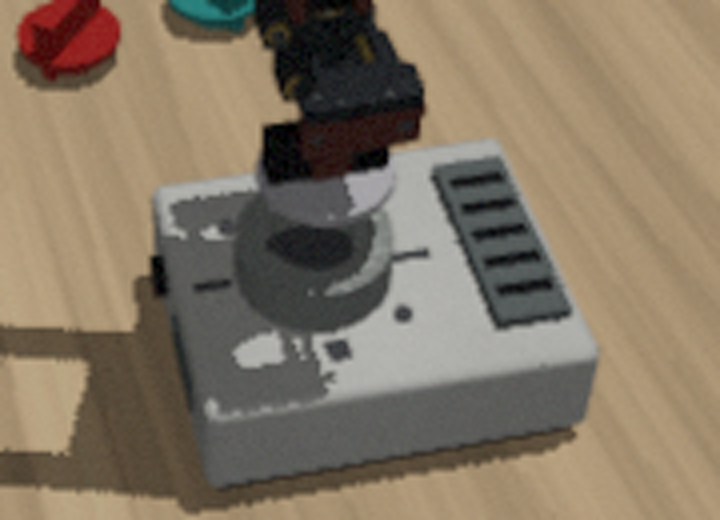

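View pics/s8.png

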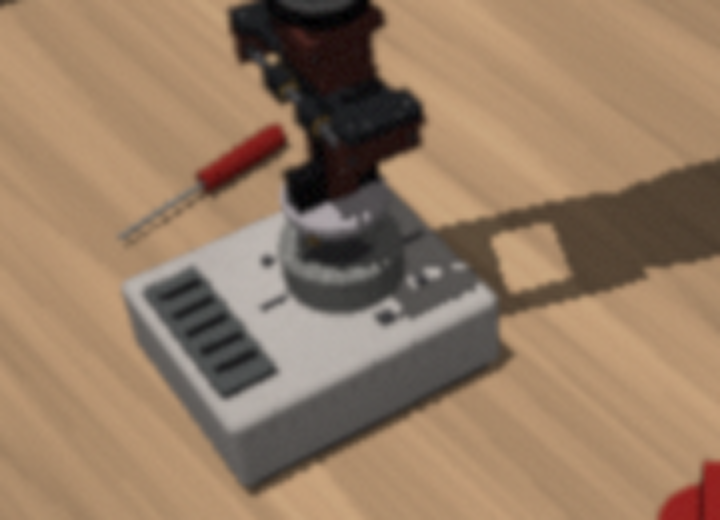

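Both views show the lid above the collar, bar along the entry marks. Going down gently, one settled step at a time.

Emit:
jog_arm(xyz=[[2,-2,-22]], yaw=[0])

```text
t: 8.23
ee_pos: [533.6, -256.8, 165.4]
orientation: [3.112, -0.163, 0.053]
ft_force: [1.3, -1.2, -1.3]
width: 19.8
```

```bash
cat > settle.py <<'E'
from h import *
import sys
for i in range(int(sys.argv[1]) if len(sys.argv)>1 else 3): p=ctrl.get_image('wrist')
st()
E
python3 settle.py
```

```text
t 8.38 ee [ 530.9  -255.65  161.44] yawY -96.02 z [ 0.0254 -0.0234 -0.9994] F [ 0.1  0.9 -0.8] M [ 0.08  0.1  -0.  ] w 19.9 q6 1.22
```

Emit:
jog_arm(xyz=[[0,0,-9]], yaw=[0])

```text
t: 8.47
ee_pos: [532.5, -256.2, 155.5]
orientation: [3.113, -0.163, 0.048]
ft_force: [-0.4, -0.1, -0.8]
width: 19.5
```

```bash
python3 settle.py
```

```text
t 8.62 ee [ 531.03 -255.62  153.21] yawY -96.02 z [ 0.0259 -0.0237 -0.9994] F [ 0.4  0.3 -0.7] M [0.1  0.12 0.  ] w 20.0 q6 1.22
```

Emit:
jog_arm(xyz=[[-0.4,-0.3,-7]], yaw=[0])

```text
t: 8.7
ee_pos: [531.7, -256.3, 147.8]
orientation: [3.113, -0.163, 0.047]
ft_force: [-0.6, -0.6, -0.7]
width: 19.5
```

```bash
python3 settle.py
```

```text
t 8.85 ee [ 530.34 -255.76  145.94] yawY -96.02 z [ 0.0253 -0.0234 -0.9994] F [ 0.3  0.  -0.6] M [ 0.12  0.11 -0.01] w 19.6 q6 1.22
```

Underside at about 114, well inside the lip and free of force. Continuing down to home (137).

Emit:
jog_arm(xyz=[[0,-0.2,-7]], yaw=[0])

```text
t: 8.93
ee_pos: [531.2, -256.4, 139.9]
orientation: [3.114, -0.163, 0.045]
ft_force: [-0.3, 0.0, -0.7]
width: 19.7
```

```bash
python3 settle.py
```

```text
t 9.08 ee [ 530.07 -255.89  138.39] yawY -96.03 z [ 0.0244 -0.023  -0.9994] F [-0.2  0.3 -0.8] M [ 0.08  0.11 -0.02] w 20.0 q6 1.22
```

Emit:
jog_arm(xyz=[[0,0,-2.5]], yaw=[0])

```text
t: 9.17
ee_pos: [530.7, -256.5, 137.0]
orientation: [3.114, -0.163, 0.042]
ft_force: [-8.1, -3.0, 26.6]
width: 20.2
```

```bash
python3 settle.py
```

```text
t 9.32 ee [ 530.69 -256.39  137.17] yawY -96.04 z [ 0.0259 -0.0237 -0.9994] F [-1.6 -0.7  9.7] M [0.4  0.49 0.03] w 20.0 q6 1.22
```

Contact at z 137.2, just where home was predicted, with 10 N upward: the lid is seated. Starting the clockwise twist.

Emit:
jog_arm(xyz=[[0,0,0],[0,0,0]], yaw=[-6,-6])

```text
t: 9.48
ee_pos: [530.5, -256.3, 137.8]
orientation: [3.077, -0.495, 0.038]
ft_force: [1.5, 2.5, -3.5]
width: 20.0
```

```bash
python3 settle.py
```

```text
t 9.63 ee [ 530.64 -256.16  137.63] yawY -107.86 z [ 0.0203 -0.0281 -0.9994] F [1.1 3.6 0.5] M [ 0.58 -0.04  0.04] w 19.8 q6 1.43
```

Emit:
jog_arm(xyz=[[0,0,-0.5],[0,0,-0.2]], yaw=[-6,-6])

```text
t: 9.8
ee_pos: [530.6, -256.0, 137.5]
orientation: [3.011, -0.796, 0.033]
ft_force: [-0.6, 0.8, 2.8]
width: 19.8
```

```bash
python3 settle.py
```

```text
t 9.95 ee [ 530.98 -256.15  137.45] yawY -119.34 z [ 0.0148 -0.0317 -0.9994] F [0.5 0.9 3. ] M [0.51 0.09 0.06] w 19.9 q6 1.64
```

Emit:
jog_arm(xyz=[[-0.2,0,-0.3],[0,0,-0.2]], yaw=[-6,-6])

```text
t: 10.12
ee_pos: [530.7, -256.3, 137.5]
orientation: [2.916, -1.088, 0.03]
ft_force: [-0.9, 0.6, 2.1]
width: 19.9
```

```bash
python3 settle.py
```

```text
t 10.27 ee [ 530.99 -256.38  137.45] yawY -130.67 z [ 0.0087 -0.0343 -0.9994] F [0.3 1.5 2.9] M [0.38 0.12 0.04] w 19.8 q6 1.85
```

Emit:
jog_arm(xyz=[[-0.2,0,-0.3],[0,0,-0.2]], yaw=[-5,-5.5])

```text
t: 10.43
ee_pos: [530.8, -256.5, 137.5]
orientation: [2.812, -1.33, 0.027]
ft_force: [-0.3, 1.5, 3.8]
width: 19.8
```

```bash
python3 settle.py; python3 -c "
from h import *
for n,(a,b,c,d) in dict(side=(200,330,230,410),scene=(100,230,150,330)).items():
    p=ctrl.get_image(n);cv2.imwrite(f'pics/{n}9.png',cv2.resize(p['img'][a:b,c:d],None,fx=4,fy=4,interpolation=cv2.INTER_CUBIC))
p=ctrl.get_image('wrist');cv2.imwrite('pics/w9.png',p['img']);pickle.dump(p,open('P9.pkl','wb'))
st()"
```

```text
t 10.58 ee [ 531.   -256.61  137.45] yawY -140.46 z [ 0.0032 -0.0357 -0.9994] F [-0.2  0.6  3.7] M [0.4  0.14 0.09] w 20.2 q6 2.02
t 10.73 ee [ 530.98 -256.58  137.45] yawY -140.59 z [ 0.0031 -0.0356 -0.9994] F [0.5 0.8 4.9] M [0.46 0.11 0.1 ] w 19.8 q6 2.02
```

View pics/side9.png

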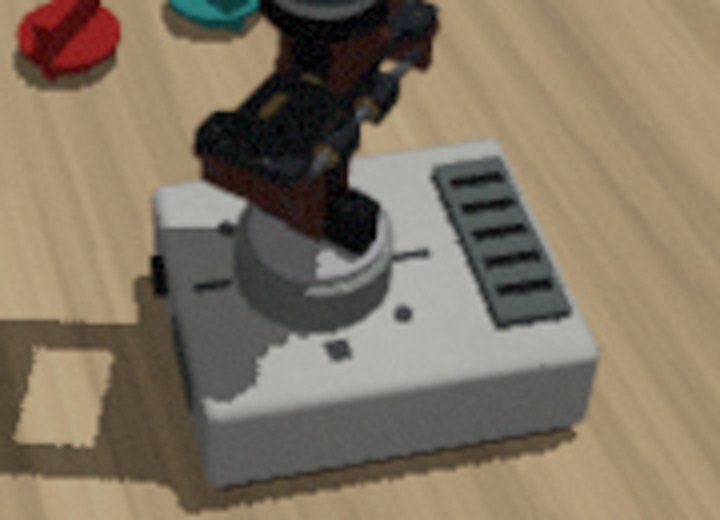

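View pics/w9.png

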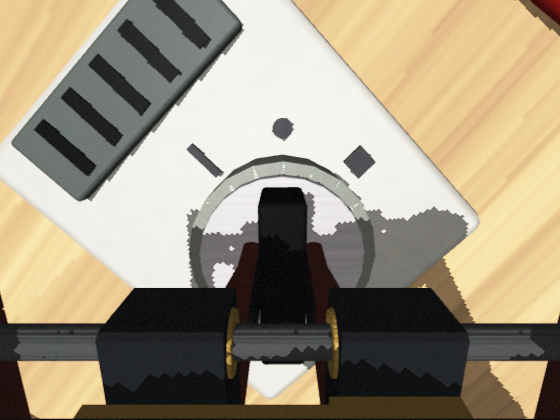

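The lid lies on the collar. In the wrist view the bar (col 282) points straight at the round dot (282,128), and the twist is about 44.5°. The pose is steady, so I'm handing in.

```bash
python3 -c "
from h import *
print(ctrl.close_job()); st()"
```

```text
the job is handed in; nothing more can be done
None
the job is handed in; nothing more can be done
```

The job is handed in with the lid seated in the collar, twisted about 44.5° clockwise, and still gripped. I picked up the aluminium lid with the black bar, lowered it through the gaps, then turned it to the round marks in small steps.

**Seating:** resistance came at TCP height 137.2 mm, the height predicted from the grasp. Before the twist, the bar matched the entry direction (about -6.1°) to within a fraction of a degree.

**Last checks, at about 10.7 s:**
- **Position:** the TCP was within 0.5 mm of the chamber axis measured from the deck marks. Its height was 0.25 mm above the seated height.
- **Twist:** in the wrist picture the bar points straight at the round dot, in the same image column (282).
- **Grip and force:** the fingers stood at the bar's 20 mm width. The wrist force was 5 N.
- **Tilt:** the tool leaned about 2° throughout, but it leaned nearly as much when it gripped the lid, so I estimate the lid itself is nearly level.

**Not checked directly:**
- The ring angle and catch travel can't be read. At 44.5° the ring should be about 0.65 rad round, and the lid is well short of the 62° where the catch begins.
- The measured twisting moment was about 0.1 N m, against the quoted 0.15 N m at halfway. It was noisy, and I took no further reading of it.
- I planned the path clear of the bystanders and felt no contact, but I did not measure their positions again at the end.

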